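# Read a vial on the turning sample carousel

## Robot

A 6-joint arm with a two-finger parallel gripper is mounted at the origin on the work surface. World frame = base frame: x ahead of the robot, y to its left, z up, the work surface at z = 0. Lengths are in m, angles in degrees, forces in N, time in s.
With the tool pointing down it reaches from about 0.425 to 0.95 m from the base axis. Payload 3.5 kg.
Tool frame: the origin (TCP) lies between the finger pads; the fingertips stand 25 mm ahead of it and the grasp point (between the pads) lies 6 mm ahead of it; z points along the fingers, y is the line along which they close (so a half turn about z gives the same grasp; the last joint's range is limited). The gripper opens to 85 mm and grips with 20 to 120 N. Pads are 22 mm wide; open, the fingers measure 114 mm over their backs; the gripper's body (76 mm by 85 mm) begins 54 mm behind the grasp point. The pads swing forward as they close: fully open they stand 13 mm farther back than shut.
Start: joints at [-82.162, 16.404, 90.338, -0, 73.258, -8.594], TCP at [0.191, -0.647, 0.217] pointing down, gripper open.
Joint ranges: [-158.93, 158.93], [-51.34, 127.21], [12.03, 142.37], [-87.48, 267.48], [13.55, 161.25], [-162.69, 162.69]. Speed limits (degrees/s): [159.86, 159.86, 180, 180, 180, 180].

## Interface

Orientations are given as [roll, pitch, yaw] about the fixed x, y, z axes, in that order (R = Rz(yaw) Ry(pitch) Rx(roll)).
In Python, from bench import env gives the robot as it stands.
- The arm moves only by the tool move_arm, never from a script. Its argument "rows" is a list that holds one entry, the list of rows, each a list of 4 numbers: the shift along the tool's x, y, z in m, then the turn about the tool's z in rad. A call has 1 to 12 rows; each row is the pose to reach, as a shift and turn from the pose commanded when the call began, along the tool's axes at that moment; what a row does not reach only later rows make up. A row lasts 1/12 s, in which the tool goes at most 41.7 mm and 7.16 degrees, less where a joint would pass 70% of its speed; a pose out of reach is approached as far as the arm can. A call with a gripper value outside its range is refused whole. "jaw" is the opening, from 0 (shut) to 1 (fully open), set as the call begins (left out, the last holds). The fingers move at their own pace and stop on an object; "grip_force" is the grip in N (left out, the last holds). Time passes only in rows, so rows that repeat a pose let the fingers close. It gives the time, the measured TCP pose, the force, the opening and the grip force at its end, in the units of the state.
- env.sense(): the state, without advancing time (a new reading comes with each control period).
- env.grab_frame(name): name is "scene" or "top"; returns (picture, depth): 400x640x3 uint8, red, green, blue; 400x640 float32, m along the optical axis (not along the pixel's ray), 0 where there is no reading.
- env.calibration(name): a dict with "K" (3x3 intrinsics, pixels), "rvec" (rotation vector, rad) and "tvec" (3), from world to camera coordinates, as OpenCV has them. Camera axes: x right, y down, z forward; pixel columns grow to the right and rows downward; lengths in m; the calibration is good to about 2 mm. A picture is of the moment at which its call begins. calibration takes no time and is no camera call.
- env.job_done(): hands the job in; it is judged then, once.
Trained networks look in the newest picture that a camera, given by its name, has taken for a name from the list of things; names that differ only in an ending like _2 or _b are one class to them, and where a whole thing is asked for, a point or a joint stands for the part that bears it (a point fixed in the world has none). Each returns a list of dicts, best first, with "conf" (0 to 1); they miss things now and then, are a little off and sometimes report something else, mostly with a low value. They report only what shows in the picture. A call takes as long as a camera call. They do not tell look-alikes from the thing itself.
- env.trace(camera, label): "mask" (400x640 bool, what is visible of it) and "bbox" ([left, top, right, bottom] in pixels, round what is visible of it).
The state is a dict: "t": time; "qpos": joint angles; "qd": joint speeds; "joint_torque": joint torques, N m; "position": TCP position; "ee_rot": TCP orientation; "ft_force": force on the tool from outside, world axes, zero at the start; "moment": the same for the moment, N m; "width": finger opening in m; "grasp_force": force on a finger pad.
Only numpy, scipy, OpenCV 4.12 (cv2) and the standard library are available. Lean on these libraries where they do the work, as an engineer would, in place of code of your own. Each camera call takes 0.05 s, during which the arm holds its last target. There are 200 camera calls.

## Task

The suspension in the red-capped vial must be read while it is kept in motion: push the sample carousel by its black knob so that it turns freely anticlockwise (seen from above) at about one turn in 4 to 7 seconds, never faster than a turn in 3 seconds and without banging it. With the yellow reader taken from its rest and held upright, nose down, keep its nose centred 1 to 4 cm above the red cap and travelling with it for 6 seconds without a break, nothing touching the carousel, while the carousel still makes a turn in 12 seconds or less (push it again if it gets slower). Finish holding the reader, lifted clear above everything on the carousel, and leave the things around undisturbed.

Things in the scene. Friction and masses are not known exactly. Their poses are not given: they have to be found in the camera images.
- carousel: sample carousel, fixed to the bench. Origin on its vertical turning axis, at bench height. Grey foot 170 mm across under a white platter 270 mm across, top at z = 46 mm. Clipped firmly in it, 95 mm from the axis, 60 degrees apart: five upright amber vials, 30 mm diameter, 33 mm caps (one red, two blue, two white), cap tops at z = 108 mm; the sixth place, across from the red one, is empty
- rotor (a joint): platter angle, rad, growing anticlockwise from above, no end stops: direction of the red vial from the axis in the frame of carousel; starts anywhere, at rest. Low-friction bearing: nominal inertia 0.008 kg m2 (load varies it 0.7 to 1.4 times), viscous drag 0.0003 N m s/rad, dry friction 0.0001 N m: loses half its speed in some 8 to 20 s
- red_cap (a point): centre of the top face of the red cap, 95 mm from the axis, z = 108 mm; moves with the platter
- knob (a point): centre of the black push knob on the platter: upright cylinder 30 mm in diameter, 50 mm tall (z from 116 to 166 mm, higher than the caps) on a 14 mm stem, 115 mm from the axis, straight across the axis from the red vial. Push it sideways along its circle, with the reader's nose or closed fingers; a fraction of a newton is enough
- reader: hand-held vial reader, loose, 160 g, 135 mm long, standing nose down in its rest at the start. Origin at the centre of the nose's flat tip, z axis up. Black round nose, 28 mm in diameter (20 mm at the tip), for the first 50 mm; then a yellow square grip 32 x 32 mm, 50 to 125 mm above the tip, sides along its x and y axes (grip it about 90 mm above the tip); then a 28 mm button
- rest: rest for the reader, fixed: grey block 90 x 90 mm, 50 mm high, with a round hole 35 mm wide and 40 mm deep from above, in which the reader's nose stands 10 mm above the bench (the yellow grip begins 10 mm above the block). Origin at the centre of its underside; yaw as the reader's
- beaker: bystander, glass beaker, 70 mm across, 90 mm tall, origin under its centre
- jar: bystander, small amber jar with white lid, 60 mm across, 70 mm tall, origin under its centre
Things that resemble listed ones, but are neither listed nor needed, are in the scene too. There is more than one size of the reader; the one meant has the size given above.

How it is judged (in metres and radians):
On the way, in this order (a step that is already met when the one before it is completed fails the run):
1. the carousel turns freely anticlockwise faster than 0.8 rad/s (a turn in under 7.9 s), nothing touching it (velocity of joint rotor above 0.8 rad/s and contact force between each of reader, the arm, the fingers and carousel below 0.1 N), for 0.3 s.
2. for 6 s: the held, upright reader's nose stays within 20 mm sideways of the red cap's centre and 5 to 45 mm above it; the carousel, untouched, turns faster than 0.45 rad/s (horizontal distance between reader and red_cap below 0.02 m and z of reader in the frame of red_cap between 0.005 and 0.045 m and angle between reader's own z axis and vertical below 0.35 rad and contact force between the fingers and reader above 1 N and velocity of joint rotor above 0.45 rad/s and contact force between each of reader, the arm, the fingers and carousel below 0.1 N), for 6 s.
At the end, for the whole second after the job is handed in: the reader is held in the gripper, nose down, its tip more than 170 mm above the bench (the knob ends at 166 mm), nothing touches the carousel, and the two bystanders (beaker, jar) stand within 30 mm of where they were; the carousel may still turn (height (world z) of reader above 0.17 m and angle between reader's own z axis and vertical below 0.5 rad and contact force between the fingers and reader above 1 N and contact force between each of reader, the arm, the fingers and carousel below 0.1 N and distance of each of beaker, jar from where it was at the start of the episode below 0.03 m); the arm keeps its last pose, push and grip.
It fails at once if the carousel turns faster than 2.1 rad/s (a turn in 3 s), which spills (velocity of joint rotor above 2.1 rad/s or velocity of joint rotor below -2.1 rad/s).
It fails at once if the carousel is banged or pressed with more than 15 N (contact force between any of reader, the arm, the fingers and carousel above 15 N).
It fails at once if a bystander is shifted by more than 30 mm (distance of any of beaker, jar from where it was at the start of the episode above 0.03 m).
It also fails if it takes over 58 s, if anything falls off the work surface, if the arm or the gripper's body presses on something with over 40 N, if the wrist force passes 120 N, or if a joint passes its speed limit or range.

## Working session

There is one attempt and no reset: what is moved stays moved. The work goes in short steps, Python scripts to look and compute and a tool call to move; the robot and the scene stay as the last step left them, time stands still between calls to the robot, and variables do not carry over. Pictures are saved under pics/ and viewed, at most 10 in all, crops included, and the job is handed in when it is done.

Besides the shell and the picture viewer there is one more tool, called after ">>>" in YAML: its name, and indented under it one key for each argument. move_arm: Moves the arm, as the interface text tells. Its arguments: {"type":"object","properties":{"rows":{"type":"array"},"jaw":{"type":"number"},"grip_force":{"type":"number"}},"required":["rows"]}

```bash
mkdir -p pics && ls && python3 - <<'E'
from bench import env
import cv2,numpy as np
s=env.sense();print(s['t'],s['position'],s['ee_rot'],s['width'])
for n in('top','scene'):
    p,d=env.grab_frame(n);cv2.imwrite(f'pics/{n}0.png',p[:,:,::-1]);c=env.calibration(n);print(n,c)
E
```

```text
pics
0.0 [ 0.19087018 -0.6467314   0.21581087] [-1.79863993e+02 -1.92129241e-02  1.64323843e+01] 0.08528890916976828
top {'K': array([[500.08867614,   0.        , 315.58203718],
       [  0.        , 500.08867614, 188.02543473],
       [  0.        ,   0.        ,   1.        ]]), 'rvec': array([ 2.18572982, -2.14948191,  0.13980745]), 'tvec': array([0.0175964 , 0.5175896 , 1.43008524])}
scene {'K': array([[422.84573992,   0.        , 333.9392463 ],
       [  0.        , 422.84573992, 205.2936497 ],
       [  0.        ,   0.        ,   1.        ]]), 'rvec': array([ 1.93734177,  1.03331702, -0.53533108]), 'tvec': array([-0.3336959 , -0.13127839,  1.42892927])}
```

View pics/top0.png

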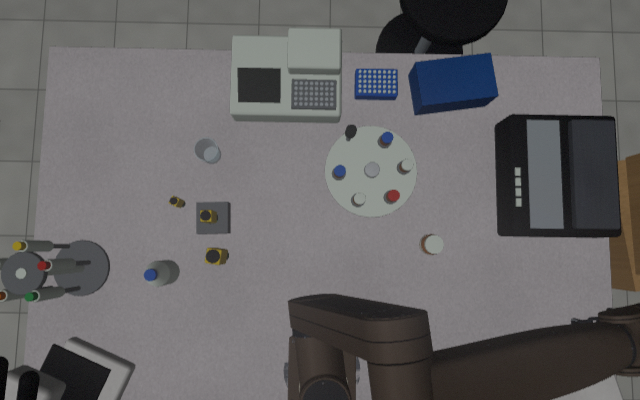

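View pics/scene0.png

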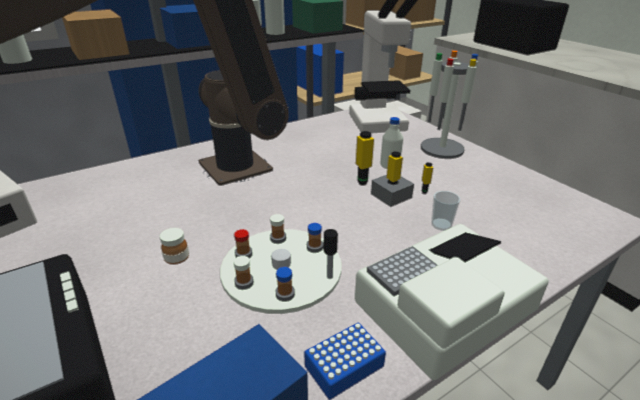

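The top view shows the carousel at (371,171), with red at (392,196) and the knob at (350,131). The rest with its reader is at (212,217). Two look-alike readers stand at (216,256) and (177,201), the beaker at (207,151) and the jar at (433,244).

```bash
cat > h.py <<'E'
from bench import env
import cv2,numpy as np
def cam(n):
    c=env.calibration(n);R=cv2.Rodrigues(c['rvec'])[0];return c['K'],R,np.array(c['tvec'])
def cloud(n,d):
    K,R,t=cam(n);v,u=np.mgrid[:400,:640]
    P=np.stack([(u-K[0,2])/K[0,0]*d,(v-K[1,2])/K[1,1]*d,d],-1)
    return (P-t)@R
def onplane(n,uv,z):
    K,R,t=cam(n);r=R.T@np.linalg.inv(K)@np.r_[uv,1];c=-R.T@t
    return (c+r*(z-c[2])/r[2])
E
python3 - <<'E'
from h import *
for n in('top','scene'):
    p,d=env.grab_frame(n);C=cloud(n,d)
    for l in('reader','rest','carousel','red_cap','knob','beaker','jar'):
        for o in env.trace(n,l):
            m=o['mask']&(d>0)
            if m.sum()<5: continue
            X=C[m];z1=np.percentile(X[:,2],97);T=X[X[:,2]>z1-.012]
            print(n,l,round(o['conf'],2),np.round(o['bbox']),'zmax',z1.round(3),'top',T[:,:2].mean(0).round(4),'ext',np.ptp(T[:,:2],axis=0).round(3))
    if n=='top':
        # platter: points z in .036...056
        m=(abs(C[...,2]-.046)<.008)&(np.hypot(*(np.moveaxis(C[...,:2],-1,0)-onplane('top',(371,172),.046)[:2,None,None]))<.16)
        ps=cv2.findContours(m.astype(np.uint8),0,2)[0];ps=max(ps,key=cv2.contourArea)
        W=np.array([C[q[0][1],q[0][0],:2] for q in ps]);c,r=cv2.minEnclosingCircle(W.astype(np.float32));print('platter',c,r)
        # rest block top
        o=onplane('top',(212,217),.05);m=(abs(C[...,2]-.05)<.006)&(np.hypot(C[...,0]-o[0],C[...,1]-o[1])<.09)
        print('rest',cv2.minAreaRect(C[m][:,:2].astype(np.float32)))
        # yellow of reader
        hsv=cv2.cvtColor(p,cv2.COLOR_RGB2HSV)
        red=((hsv[...,0]<8)|(hsv[...,0]>172))&(hsv[...,1]>130)&(abs(C[...,2]-.108)<.008)
        red&=np.hypot(C[...,0]-c[0],C[...,1]-c[1])<.14
        print('redtop',C[red].mean(0),red.sum())
        kk=(C[...,2]>.155)&(C[...,2]<.18)&(np.hypot(C[...,0]-c[0],C[...,1]-c[1])<.15)
        print('knobtop',C[kk].mean(0),kk.sum())
        rr=(C[...,2]>.12)&(C[...,2]<.16)&(np.hypot(C[...,0]-o[0],C[...,1]-o[1])<.05)
        rect=cv2.minAreaRect(C[rr][:,:2].astype(np.float32));print('readertop',rr.sum(),np.percentile(C[rr][:,2],[5,50,95]),C[rr].mean(0),rect)
print(env.sense()['t'])
E
```

```text
top reader 0.91 [205. 246. 229. 266.] zmax 0.176 top [0.3184 0.2916] ext [0.034 0.038]
top reader 0.64 [167. 199. 185. 210.] zmax 0.104 top [0.4652 0.418 ] ext [0.025 0.028]
top reader 0.59 [200. 206. 218. 222.] zmax 0.148 top [0.4243 0.321 ] ext [0.03 0.03]
top reader 0.47 [324. 121. 415. 216.] zmax 0.11 top [ 0.5699 -0.129 ] ext [0.206 0.217]
top rest 0.83 [194. 206. 232. 237.] zmax 0.057 top [0.4233 0.3187] ext [0.09  0.092]
top carousel 0.81 [326. 126. 416. 218.] zmax 0.11 top [ 0.5718 -0.1279] ext [0.209 0.217]
top carousel 0.16 [189. 139. 219. 163.] zmax 0.091 top [0.6156 0.3415] ext [0.067 0.067]
top red_cap 0.84 [324. 127. 416. 215.] zmax 0.11 top [ 0.5705 -0.1286] ext [0.206 0.217]
top knob 0.66 [324. 125. 417. 216.] zmax 0.11 top [ 0.5718 -0.1279] ext [0.209 0.217]
top beaker 0.96 [189. 140. 219. 163.] zmax 0.091 top [0.6156 0.3414] ext [0.067 0.067]
top jar 0.88 [420. 236. 442. 256.] zmax 0.074 top [ 0.3587 -0.3076] ext [0.051 0.052]
platter (0.5684569478034973, -0.13290494680404663) 0.13499987125396729
rest ((0.42530950903892517, 0.32190054655075073), (0.08911508321762085
[... 352 characters left out ...]
[354. 130. 377. 187.] zmax 0.174 top [0.3277 0.2862] ext [0.041 0.033]
scene reader 0.73 [383. 154. 403. 187.] zmax 0.145 top [0.434  0.3145] ext [0.031 0.03 ]
scene reader 0.72 [420. 164. 432. 195.] zmax 0.101 top [0.4765 0.4123] ext [0.02  0.018]
scene rest 0.72 [370. 177. 417. 205.] zmax 0.052 top [0.4424 0.3089] ext [0.096 0.096]
scene carousel 0.64 [221. 218. 344. 316.] zmax 0.134 top [ 0.673  -0.0714] ext [0.028 0.03 ]
scene red_cap 0.68 [218. 216. 341. 314.] zmax 0.135 top [ 0.6726 -0.0712] ext [0.029 0.03 ]
scene beaker 0.67 [431. 190. 459. 232.] zmax 0.09 top [0.6219 0.3359] ext [0.139 0.15 ]
scene jar 0.57 [158. 228. 188. 266.] zmax 0.072 top [ 0.3689 -0.3122] ext [0.056 0.052]
0.9
```

```bash
python3 - <<'E'
import cv2
a=cv2.imread('pics/top0.png')[185:275,160:250];b=cv2.imread('pics/scene0.png')[120:220,340:460]
import numpy as np
cv2.imwrite('pics/crop.png',np.hstack([cv2.resize(a,(400,400),interpolation=2),cv2.resize(b,(400,400),interpolation=2)]))
E
```

```text
(no output)
```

View pics/crop.png

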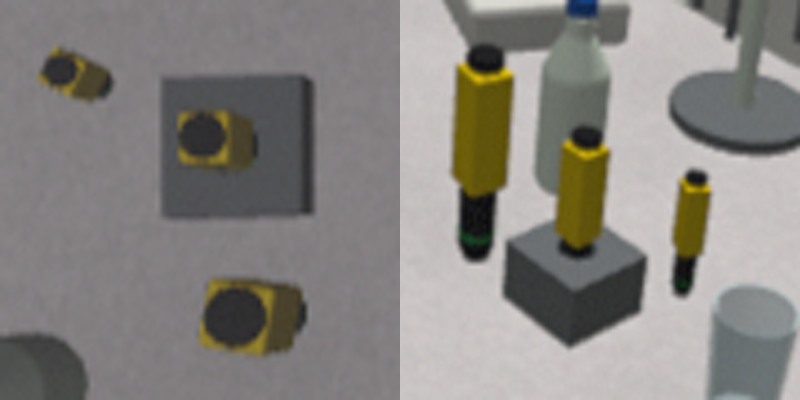

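The crop confirms it: the mid-size reader, top at z≈0.145, stands in the rest with its sides along the rest's. Next I'll plan the approach.

```bash
cat >> h.py <<'E'
def rows(cmd,yaw,W,turns=None):
    y=np.radians(yaw);c,s=np.cos(y),np.sin(y);A=np.array([[c,s,0],[s,-c,0],[0,0,-1]])
    r=(np.array(W)-cmd)@A
    t=np.zeros(len(r)) if turns is None else turns
    return [[round(float(v),4) for v in q]+[float(k)] for q,k in zip(r,t)]
E
python3 - <<'E'
from h import *
P=np.array([[.1909,-.6467,.2165],[.36,-.50,.26],[.50,-.30,.26],[.54,-.10,.26],[.51,.12,.26],[.4250,.3217,.26],[.4250,.3217,.106]])
s=np.r_[0,np.cumsum(np.linalg.norm(np.diff(P,axis=0),axis=1))];print(s)
d=.040;
def at(x): return [np.interp(x,s,P[:,k]) for k in range(3)]
W=[at(d*i) for i in range(1,13)]
print(W[-1]);print(rows(P[0],16.43,W))
E
```

```text
[0.         0.22805252 0.47218363 0.67614441 0.89818044 1.11705915
 1.27105915]
[np.float64(0.5015329166289186), np.float64(-0.29233541685540704), np.float64(0.26)]
[[0.0357, -0.0163, -0.0076, 0.0], [0.0715, -0.0326, -0.0153, 0.0], [0.1072, -0.0489, -0.0229, 0.0], [0.1429, -0.0652, -0.0305, 0.0], [0.1786, -0.0815, -0.0381, 0.0], [0.213, -0.1003, -0.0435, 0.0], [0.2443, -0.1253, -0.0435, 0.0], [0.2756, -0.1502, -0.0435, 0.0], [0.3068, -0.1752, -0.0435, 0.0], [0.3381, -0.2001, -0.0435, 0.0], [0.3694, -0.225, -0.0435, 0.0], [0.3982, -0.252, -0.0435, 0.0]]
```

>>> move_arm:
  rows:
    - [[0.036,-0.016,-0.008,0.05],[0.072,-0.033,-0.015,0.1],[0.107,-0.049,-0.023,0.15],[0.143,-0.065,-0.03,0.2],[0.179,-0.081,-0.038,0.262],[0.213,-0.1,-0.044,0.262],[0.244,-0.125,-0.044,0.262],[0.276,-0.15,-0.044,0.262],[0.307,-0.175,-0.044,0.262],[0.338,-0.2,-0.044,0.262],[0.369,-0.225,-0.044,0.262],[0.398,-0.252,-0.044,0.262]]
  jaw: 1

```text
t: 1.9
position: [0.5024, -0.2914, 0.2615]
ee_rot: [180.0, -0.0, 1.4]
ft_force: [0.5, -1.0, 0.3]
width: 0.0855
grasp_force: 0.0
```

```bash
python3 - <<'E'
from h import *
s=env.sense();print(s['t'],s['position'],s['ee_rot'],s['qd'])
y=np.radians(16.43);c,q=np.cos(y),np.sin(y)
C=np.array([.1909+.398*c-.252*q,-.6467+.398*q+.252*c,.2165+.044]);print(C)
P=np.array([C,[.54,-.10,.26],[.51,.12,.26],[.4250,.3217,.26],[.4250,.3217,.106]])
s=np.r_[0,np.cumsum(np.linalg.norm(np.diff(P,axis=0),axis=1))];print(s)
print(rows(C,1.4,[[np.interp(.040*i,s,P[:,k]) for k in range(3)] for i in range(1,13)]))
E
```

```text
1.9 [ 0.50243362 -0.29144522  0.26151962] [ 1.79968794e+02 -4.03428164e-02  1.41749368e+00] [ 4.66812924e+01 -1.48530387e+00  1.62493505e+00  1.55123826e-02
 -1.09713626e-01  4.61115382e+01]
[ 0.50137146 -0.29241837  0.2605    ]
[0.         0.1962581  0.41829414 0.63717285 0.79117285]
[[0.0088, -0.039, 0.0001, 0.0], [0.0177, -0.078, 0.0002, 0.0], [0.0265, -0.117, 0.0003, 0.0], [0.0353, -0.1561, 0.0004, 0.0], [0.0429, -0.1951, 0.0005, 0.0], [0.0385, -0.2349, 0.0005, 0.0], [0.034, -0.2746, 0.0005, 0.0], [0.0296, -0.3144, 0.0005, 0.0], [0.0252, -0.3541, 0.0005, 0.0], [0.0207, -0.3939, 0.0005, 0.0], [0.0108, -0.4323, 0.0005, 0.0], [-0.0039, -0.4695, 0.0005, 0.0]]
```

>>> move_arm:
  rows:
    - [[0.009,-0.039,0,0],[0.018,-0.078,0,0],[0.026,-0.117,0,0],[0.035,-0.156,0,0],[0.043,-0.195,0,0],[0.038,-0.235,0,0],[0.034,-0.274,0,0],[0.029,-0.314,0,0],[0.025,-0.354,0,0],[0.021,-0.394,0,0],[0.011,-0.432,0,0],[-0.004,-0.469,0,0]]

```text
t: 2.9
position: [0.4855, 0.1775, 0.2615]
ee_rot: [-180.0, -0.1, 1.4]
ft_force: [0.0, 0.7, 0.4]
width: 0.0853
grasp_force: 0.0
```

```bash
python3 - <<'E'
from h import *
s=env.sense();print(s['t'],s['position'],s['ee_rot'])
C=s['position']
print(rows(C,1.4,[[.425,.3217,.26],[.425,.3217,.107]]))
E
```

```text
2.9 [0.48553527 0.17752456 0.26151541] [-1.79988078e+02 -5.95389520e-02  1.41972698e+00]
[[-0.057, -0.1456, 0.0015, 0.0], [-0.057, -0.1456, 0.1545, 0.0]]
```

>>> move_arm:
  rows:
    - [[-0.014,-0.036,0,0],[-0.028,-0.072,0,0],[-0.042,-0.108,0,0],[-0.053,-0.137,0,0],[-0.057,-0.146,0.01,0],[-0.057,-0.146,0.03,0],[-0.057,-0.146,0.06,0],[-0.057,-0.146,0.09,0],[-0.057,-0.146,0.12,0],[-0.057,-0.146,0.142,0],[-0.057,-0.146,0.154,0],[-0.057,-0.146,0.154,0]]

```text
t: 3.9
position: [0.4232, 0.3185, 0.1036]
ee_rot: [179.8, 0.4, 1.4]
ft_force: [0.1, 0.7, 0.9]
width: 0.0857
grasp_force: 0.0
```

>>> move_arm:
  rows:
    - [[0,0,0,0],[0,0,0,0],[0,0,0,0],[0,0,0,0],[0,0,0,0],[0,0,0,0],[0,0,0,0],[0,0,0,0],[0,0,0,0],[0,0,0,0]]
  jaw: 0
  grip_force: 50

```text
t: 4.73
position: [0.4264, 0.3208, 0.1091]
ee_rot: [-179.9, -0.2, 1.4]
ft_force: [-0.4, -0.8, 6.1]
width: 0.0307
grasp_force: 50.6
```

>>> move_arm:
  rows:
    - [[0,0,-0.01,0],[0,0,-0.03,0],[0,0,-0.06,0],[0,0,-0.1,0],[0,0,-0.14,0],[0,0,-0.17,0],[0,0,-0.19,0],[0,0,-0.2,0],[0,0,-0.2,0],[0,0,-0.2,0]]

```text
t: 5.57
position: [0.4246, 0.3199, 0.306]
ee_rot: [180.0, 0.1, 1.4]
ft_force: [-0.3, -0.8, -2.3]
width: 0.031
grasp_force: 50.1
```

```bash
python3 - <<'E'
from h import *
s=env.sense();print(s['t'],s['position'],s['ee_rot'],s['width'],s['grasp_force'],s['ft_force'])
A={}
for n in('top','scene'):
    p,d=env.grab_frame(n);C=cloud(n,d)
    q=s['position'];m=(np.hypot(C[...,0]-q[0],C[...,1]-q[1])<.04)&(C[...,2]<q[2]-.025)&(C[...,2]>.12)
    X=C[m];
    if len(X):
        print(n,len(X),X[:,2].min(),np.percentile(X[:,2],[1,3]))
        for a in np.arange(.18,.28,.015):
            Y=X[abs(X[:,2]-a)<.0075]
            if len(Y): print(round(a,3),Y.mean(0).round(4),len(Y))
    if n=='scene': cv2.imwrite('pics/s1.png',cv2.resize(p[60:220,300:480,::-1],(720,640))[:600])
C=s['position']
P=np.array([C,[.682,-.115,.30],[.682,-.115,.2215]])
sl=np.r_[0,np.cumsum(np.linalg.norm(np.diff(P,axis=0),axis=1))];print(sl)
print(rows(C,1.4,P))
E
```

```text
5.5667 [0.42464258 0.31990892 0.30595418] [1.79952274e+02 1.00034336e-01 1.42110067e+00] 0.03095420436111823 50.069119334220886 [-0.26967505 -0.79722529 -2.29586504]
top 7 0.21518232066876478 [0.21566425 0.21662812]
0.21 [0.412  0.3135 0.2152] 1
0.225 [0.4139 0.3098 0.2269] 2
0.27 [0.4118 0.3048 0.2674] 3
scene 299 0.2048758520958446 [0.207432   0.20960673]
0.21 [0.4327 0.3124 0.2116] 28
0.225 [0.4339 0.3116 0.2247] 53
0.24 [0.433  0.3109 0.2401] 55
0.255 [0.4353 0.3111 0.256 ] 56
0.27 [0.4348 0.3108 0.2699] 83
[0.         0.50538506 0.58388506]
[[0.0, 0.0, 0.0, 0.0], [0.2467, 0.4411, 0.006, 0.0], [0.2467, 0.4411, 0.0845, 0.0]]
```

View pics/s1.png

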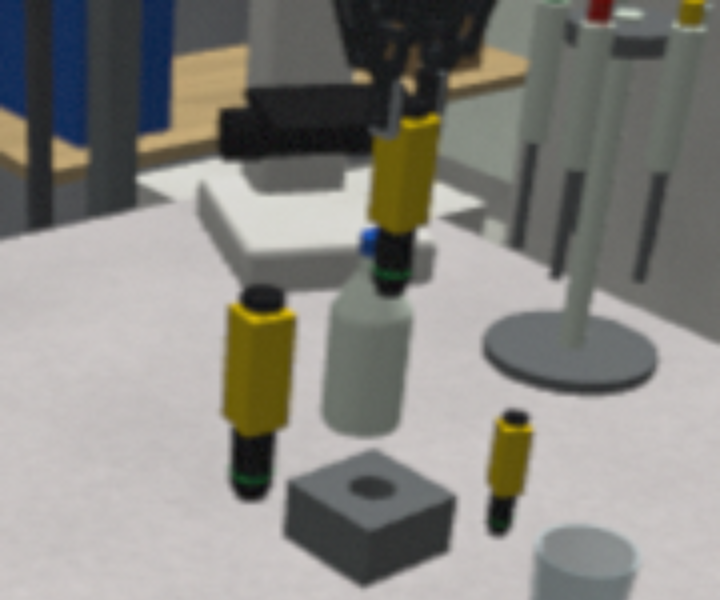

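The reader is held upright, with its tip about 97 mm below the TCP, and the empty rest shows underneath. Next I go to the pre-push point.

>>> move_arm:
  rows:
    - [[0.015,0.027,0,0],[0.035,0.063,0,0],[0.055,0.098,0,0],[0.075,0.134,0,0],[0.095,0.17,0,0],[0.115,0.206,0,0],[0.135,0.241,0,0],[0.155,0.277,0,0],[0.175,0.313,0,0],[0.195,0.349,0,0],[0.215,0.384,0,0],[0.232,0.415,0,0]]

```text
t: 6.67
position: [0.6674, -0.0913, 0.3037]
ee_rot: [-179.9, 0.3, 1.4]
ft_force: [0.8, 0.6, -1.2]
width: 0.0304
grasp_force: 50.2
```

```bash
cat >> h.py <<'E'
AX=np.array([.5685,-.1329]);TIP=.097
def circ(phi,r,ztip): return [AX[0]+r*np.cos(phi),AX[1]+r*np.sin(phi),ztip+TIP]
def phase(guess,tool=None):
    """rotor angle from cap tops in both cameras, guess in rad at each t"""
    out=[]
    for n in('top','scene'):
        t=env.sense()['t'];p,d=env.grab_frame(n);C=cloud(n,d)
        X=C[(abs(C[...,2]-.108)<.006)&(d>0)];v=X[:,:2]-AX;r=np.hypot(*v.T);v=v[(r>.072)&(r<.118)]
        if len(v)<20: continue
        a=np.arctan2(v[:,1],v[:,0]);z=np.exp(6j*a).mean();m=np.angle(z)/6
        g=guess(t);th=m+np.round((g-m)/(np.pi/3))*np.pi/3
        # knob
        Y=C[(C[...,2]>.14)&(C[...,2]<.172)&(d>0)];w=Y[:,:2]-AX;r=np.hypot(*w.T);k=(r>.09)&(r<.14)
        if tool is not None: k&=np.hypot(*(Y[:,:2]-tool).T)>.06
        kk=np.degrees(np.angle(np.exp(1j*np.arctan2(w[k,1],w[k,0])).mean()))+180 if k.sum()>10 else None
        out.append((t,th,abs(z),len(v),kk));print(n,round(t,3),'theta',round(np.degrees(th),1),'conf',round(abs(z),2),len(v),'knob+180',kk,k.sum())
    return out
E
python3 - <<'E'
from h import *
s=env.sense();C=s['position'];print(s['t'],C)
phase(lambda t:np.radians(216),C[:2])
W=[circ(np.radians(13),.115,z) for z in(.203,.124)]
print(rows(C,1.4,W))
E
```

```text
6.6667 [ 0.66742451 -0.09132838  0.3036889 ]
top 6.667 theta 215.9 conf 0.87 203 knob+180 None 0
scene 6.717 theta 217.2 conf 0.81 683 knob+180 None 0
[[0.0127, 0.016, 0.0037, 0.0], [0.0127, 0.016, 0.0827, 0.0]]
```

```bash
python3 - <<'E'
from h import *
C=np.array([.667,-.0903,.305])
W=[circ(np.radians(13),.115,z) for z in(.198,.175,.15,.132,.124)]+[circ(np.radians(13+.955*i),.115,.124) for i in range(1,8)]
print(rows(C,1.4,W))
C=np.array(W[-1]);phi=13+.955*7;v=.2;W2=[];phs=[]
vs=[.2,.2,.26,.36,.48,.6,.72,.84,.96,1.08,1.18,1.25]
for v in vs: phi+=np.degrees(v/12);W2.append(circ(np.radians(phi),.115,.124))
print(phi);print(rows(C,1.4,W2))
E
```

```text
[[0.0131, 0.0171, 0.01, 0.0], [0.0131, 0.0171, 0.033, 0.0], [0.0131, 0.0171, 0.058, 0.0], [0.0131, 0.0171, 0.076, 0.0], [0.0131, 0.0171, 0.084, 0.0], [0.0127, 0.0152, 0.084, 0.0], [0.0123, 0.0133, 0.084, 0.0], [0.0118, 0.0115, 0.084, 0.0], [0.0113, 0.0096, 0.084, 0.0], [0.0108, 0.0078, 0.084, 0.0], [0.0103, 0.0059, 0.084, 0.0], [0.0097, 0.0041, 0.084, 0.0]]
58.50289062011326
[[-0.0006, -0.0018, 0.0, 0.0], [-0.0013, -0.0036, 0.0, 0.0], [-0.0021, -0.0059, 0.0, 0.0], [-0.0035, -0.0091, 0.0, 0.0], [-0.0054, -0.0133, 0.0, 0.0], [-0.0079, -0.0185, 0.0, 0.0], [-0.0114, -0.0244, 0.0, 0.0], [-0.0159, -0.0311, 0.0, 0.0], [-0.0215, -0.0384, 0.0, 0.0], [-0.0286, -0.0459, 0.0, 0.0], [-0.037, -0.0535, 0.0, 0.0], [-0.0467, -0.0605, 0.0, 0.0]]
```

>>> move_arm:
  rows:
    - [[0.013,0.017,0.01,0],[0.013,0.017,0.033,0],[0.013,0.017,0.058,0],[0.013,0.017,0.076,0],[0.013,0.017,0.084,0],[0.0127,0.0152,0.084,0],[0.0123,0.0133,0.084,0],[0.0118,0.0115,0.084,0],[0.0113,0.0096,0.084,0],[0.0108,0.0078,0.084,0],[0.0103,0.006,0.084,0],[0.0097,0.0041,0.084,0]]

```text
t: 7.77
position: [0.6774, -0.0926, 0.2241]
ee_rot: [180.0, -0.1, 1.4]
ft_force: [-0.0, 0.3, -3.2]
width: 0.0301
grasp_force: 50.3
```

```bash
python3 - <<'E'
from h import *
s=env.sense();C=s['position'];print(s['t'],C,'cmd expect',circ(np.radians(19.7),.115,.124))
phase(lambda t:np.radians(216),C[:2])
p,d=env.grab_frame('scene');cv2.imwrite('pics/s2.png',cv2.resize(p[150:330,200:400,::-1],(660,594)))
E
```

```text
7.7667 [ 0.67743031 -0.09263628  0.2241422 ] cmd expect [np.float64(0.6767691126533844), np.float64(-0.09413404528134556), 0.221]
top 7.767 theta 215.9 conf 0.87 205 knob+180 None 0
scene 7.817 theta 217.9 conf 0.84 626 knob+180 None 0
```

View pics/s2.png

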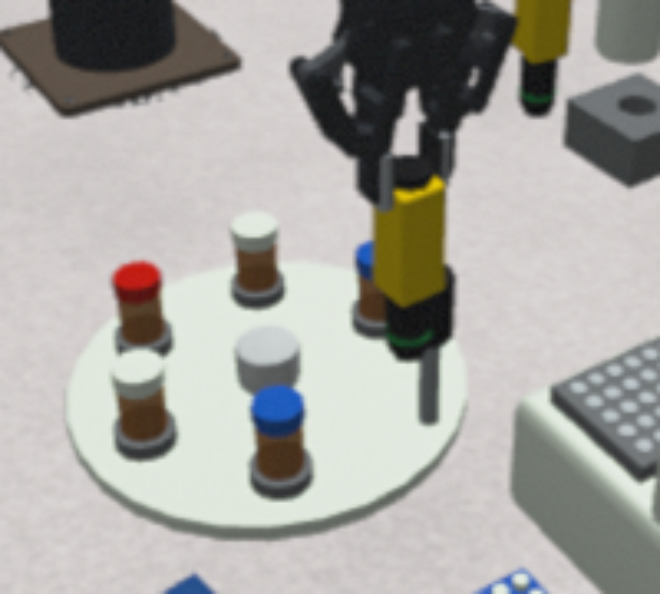

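The nose (about (415,340) in the crop) is just in front of the knob (about (435,310)), at matching height and behind it in the anticlockwise sense. Now I push.

>>> move_arm:
  rows:
    - [[-0.0006,-0.0018,0,0],[-0.0013,-0.0036,0,0],[-0.0021,-0.0059,0,0],[-0.0035,-0.0091,0,0],[-0.0054,-0.0133,0,0],[-0.0079,-0.0185,0,0],[-0.0114,-0.0244,0,0],[-0.0159,-0.0311,0,0],[-0.0215,-0.0384,0,0],[-0.0286,-0.0459,0,0],[-0.037,-0.0535,0,0],[-0.0467,-0.0605,0,0]]

```text
t: 8.92
position: [0.6281, -0.0324, 0.2233]
ee_rot: [-180.0, 0.0, 1.4]
ft_force: [-0.2, 0.3, -2.5]
width: 0.0307
grasp_force: 50.3
```

```bash
python3 - <<'E'
from h import *
s=env.sense();C=s['position'];v=C[:2]-AX
print(s['t'],C,np.degrees(np.arctan2(v[1],v[0])),np.hypot(*v),circ(np.radians(58.5),.115,.124),s['ft_force'])
C=np.array(circ(np.radians(58.5),.115,.124));phi=58.5;W=[]
vs=[.8,.4,.15,0,0,0];rs=[.115,.113,.109,.103,.098,.095];zs=[.124,.126,.129,.131,.133,.133]
for v,r,z in zip(vs,rs,zs): phi+=np.degrees(v/12);W.append(circ(np.radians(phi),r,z))
print(phi,rows(C,1.4,W))
E
```

```text
8.9167 [ 0.62810044 -0.03240588  0.22325491] 59.32892575295702 0.11683870080323147 [np.float64(0.6285873349423341), np.float64(-0.034846381099279386), 0.221] [-0.15029194  0.25026432 -2.46669094]
64.94577519522176 [[-0.0066, -0.0039, 0.0, 0.0], [-0.0109, -0.004, -0.002, 0.0], [-0.0139, -0.001, -0.005, 0.0], [-0.0166, 0.0043, -0.007, 0.0], [-0.0188, 0.0088, -0.009, 0.0], [-0.0201, 0.0115, -0.009, 0.0]]
```

>>> move_arm:
  rows:
    - [[-0.0066,-0.0039,0,0],[-0.0109,-0.004,-0.002,0],[-0.0139,-0.001,-0.004,0],[-0.0166,0.0043,-0.006,0],[-0.0188,0.0088,-0.007,0],[-0.02,0.0115,-0.007,0]]

```text
t: 9.42
position: [0.6095, -0.0468, 0.2309]
ee_rot: [180.0, -0.1, 1.4]
ft_force: [-0.0, -0.4, -2.1]
width: 0.0309
grasp_force: 50.3
```

```bash
python3 - <<'E'
from h import *
s=env.sense();C=s['position'];v=C[:2]-AX
print(s['t'],C,np.degrees(np.arctan2(v[1],v[0])),np.hypot(*v),s['grasp_force'])
g=lambda t:np.radians(180+73+72*(t-8.92))
for i in range(3): phase(g,C[:2])
print(env.sense()['t'],env.sense()['position'])
E
```

```text
9.4167 [ 0.60954864 -0.04675167  0.23092018] 64.52276510432787 0.09542811174948483 50.318437814712524
top 9.417 theta 289.9 conf 0.86 331 knob+180 None 0
scene 9.467 theta 294.7 conf 0.81 752 knob+180 290.6312912799271 161
top 9.517 theta 297.4 conf 0.87 305 knob+180 None 0
scene 9.567 theta 301.9 conf 0.81 748 knob+180 297.56445726480143 181
top 9.617 theta 304.5 conf 0.87 303 knob+180 None 0
scene 9.667 theta 308.8 conf 0.81 750 knob+180 305.50309356063565 181
9.7167 [ 0.60938653 -0.04553423  0.23000101]
```

>>> move_arm:
  rows:
    - [[0,0,0,0],[0,0,0,0],[0,0,0,0],[0,0,0,0],[0,0,0,0],[0,0,0,0],[0,0,0,0],[0,0,0,0]]

```text
t: 10.38
position: [0.6093, -0.0455, 0.2302]
ee_rot: [-180.0, 0.0, 1.4]
ft_force: [0.1, 1.2, -2.4]
width: 0.0305
grasp_force: 50.3
```

```bash
cat > plan.py <<'E'
import sys;from h import *
# args: t0 theta0(deg, at t0) w0(deg/s) lam ; cmdphi; mode
def follow(t_ref,th,w,lam,C,n=12,off=0,start=None,z=None):
    t=env.sense()['t'];W=[]
    for i in range(1,n+1):
        dt=t+i/12-t_ref;a=th+w*(1-np.exp(-lam*dt))/lam
        if start is not None: a=start(a,i)
        W.append(circ(np.radians(a),.095,.133))
    print('t',t,'end phi',a);print(rows(C,1.4,W));return W
E
python3 - <<'E'
from h import *
s=env.sense();C=s['position'];print(s['t'],C)
g=lambda t:np.radians(289.9+73*(t-9.417))
for i in range(2): o=phase(g,C[:2])
print(env.sense()['t'])
E
```

```text
10.3833 [ 0.60931619 -0.04546427  0.23021349]
top 10.383 theta 358.1 conf 0.87 200 knob+180 357.62644101487143 109
scene 10.433 theta 361.5 conf 0.81 746 knob+180 4.336622291296067 187
top 10.483 theta 364.7 conf 0.87 191 knob+180 4.245325037668437 110
scene 10.533 theta 368.2 conf 0.81 747 knob+180 11.742659585915192 194
10.5833
```

```bash
python3 - <<'E'
from plan import *
C=np.array(circ(np.radians(64.95),.095,.133))
st=lambda a,i: max(64.95 if i<6.3 else 64.95+5.55*(i-6.3)**2/12,0)
W=follow(10.383,358.4-360,68.5,.06,C,start=st)
follow(10.383,358.4-360,68.5,.06,C)
E
```

```text
t 10.5833 end phi 79.976625
[[0.0, 0.0, 0.0, 0.0], [0.0, 0.0, 0.0, 0.0], [0.0, 0.0, 0.0, 0.0], [0.0, 0.0, 0.0, 0.0], [0.0, 0.0, 0.0, 0.0], [0.0, 0.0, 0.0, 0.0], [-0.0003, -0.0002, 0.0, 0.0], [-0.002, -0.001, 0.0, 0.0], [-0.0051, -0.0023, 0.0, 0.0], [-0.0096, -0.0041, 0.0, 0.0], [-0.0158, -0.0062, 0.0, 0.0], [-0.0235, -0.0081, 0.0, 0.0]]
t 10.5833 end phi 77.72968285334841
[[0.0489, 0.0584, 0.0, 0.0], [0.0459, 0.0497, 0.0, 0.0], [0.042, 0.0413, 0.0, 0.0], [0.0374, 0.0333, 0.0, 0.0], [0.032, 0.0259, 0.0, 0.0], [0.026, 0.0191, 0.0, 0.0], [0.0195, 0.0129, 0.0, 0.0], [0.0124, 0.0074, 0.0, 0.0], [0.0048, 0.0026, 0.0, 0.0], [-0.0031, -0.0015, 0.0, 0.0], [-0.0114, -0.0048, 0.0, 0.0], [-0.0199, -0.0073, 0.0, 0.0]]
```

>>> move_arm:
  rows:
    - [[0,0,0,0],[0,0,0,0],[0,0,0,0],[0,0,0,0],[0,0,0,0],[0,0,0,0],[-0.0003,-0.0002,0,0],[-0.002,-0.001,0,0],[-0.005,-0.0023,0,0],[-0.009,-0.004,0,0],[-0.0146,-0.0058,0,0],[-0.0215,-0.0077,0,0]]

```text
t: 11.58
position: [0.5871, -0.0381, 0.2302]
ee_rot: [-180.0, 0.0, 1.4]
ft_force: [0.4, 1.2, -1.4]
width: 0.0307
grasp_force: 50.3
```

```bash
python3 - <<'E'
from plan import *
s=env.sense();q=s['position'];print(s['t'],q)
C0=np.array(circ(np.radians(64.95),.095,.133));y=np.radians(1.4);c,sn=np.cos(y),np.sin(y)
C=C0+[-.0215*c-.0077*sn,-.0215*sn+.0077*c,0];print('cmd',C)
o=phase(lambda t:np.radians(77.7+66*(t-s['t'])),q[:2])
th=np.degrees(o[0][1])
f=lambda th:follow(o[0][0],th,65.5,.06,C)
print('use th',th+.4);f(th+.4)
E
```

```text
11.5833 [ 0.58705404 -0.03805802  0.23016158]
cmd [ 0.58704215 -0.03966342  0.23      ]
top 11.583 theta 79.0 conf 0.88 191 knob+180 77.97386762055993 112
scene 11.633 theta 81.6 conf 0.82 710 knob+180 87.69435562700924 252
use th 79.420277143723
t 11.6833 end phi 149.14408362537245
[[-0.0208, -0.0022, 0.0, 0.0], [-0.0297, -0.0018, 0.0, 0.0], [-0.0385, -0.0006, 0.0, 0.0], [-0.0471, 0.0015, 0.0, 0.0], [-0.0554, 0.0043, 0.0, 0.0], [-0.0634, 0.0078, 0.0, 0.0], [-0.071, 0.0121, 0.0, 0.0], [-0.0781, 0.017, 0.0, 0.0], [-0.0848, 0.0225, 0.0, 0.0], [-0.0908, 0.0285, 0.0, 0.0], [-0.0963, 0.0351, 0.0, 0.0], [-0.1012, 0.0421, 0.0, 0.0]]
```

>>> move_arm:
  rows:
    - [[-0.0205,-0.0022,0,0],[-0.0297,-0.0018,0,0],[-0.0385,-0.0006,0,0],[-0.0471,0.0015,0,0],[-0.0554,0.0043,0,0],[-0.0634,0.0078,0,0],[-0.071,0.0121,0,0],[-0.0781,0.017,0,0],[-0.0848,0.0225,0,0],[-0.0908,0.0285,0,0],[-0.0965,0.0353,0,0],[-0.102,0.0435,0,0]]

```text
t: 12.68
position: [0.4862, -0.085, 0.2303]
ee_rot: [180.0, -0.0, 1.4]
ft_force: [-0.5, -0.2, -0.8]
width: 0.0307
grasp_force: 50.3
```

```bash
cat > step.py <<'E'
# usage: step.py cmdx cmdy dx dy predtheta  w : prev cmd base + last row -> new cmd; one top picture; next rows
import sys;from plan import *
bx,by,dx,dy,thp,w=map(float,sys.argv[1:7]);y=np.radians(1.4);c,sn=np.cos(y),np.sin(y)
C=np.array([bx+dx*c+dy*sn,by+dx*sn-dy*c,.23])
s=env.sense();q=s['position'];t=s['t'];print(t,'meas',q.round(4),'cmd',C.round(4),'grip',s['grasp_force'],s['width'])
p,d=env.grab_frame('top');K=cloud('top',d)
X=K[(abs(K[...,2]-.108)<.006)&(d>0)];v=X[:,:2]-AX;r=np.hypot(*v.T);v=v[(r>.072)&(r<.118)]
z=np.exp(6j*np.arctan2(v[:,1],v[:,0])).mean();m=np.degrees(np.angle(z))/6;th=m+60*np.round((thp-m)/60)
print('theta',th.round(2),'pred',thp,'conf',abs(z).round(2),len(v))
th=.6*(th+.4)+.4*thp
print('used',th);R=th*np.pi/180;print('err mm',1e3*np.hypot(q[0]-AX[0]-.095*np.cos(R),q[1]-AX[1]-.095*np.sin(R)))
follow(t,th,w,.045,C,start=lambda a,i:a+(2. if i==12 else 1. if i==11 else 0))
print('pred theta at next',th+w*(1-np.exp(-.045*1.05))/.045)
E
python3 step.py .58704 -.03966 -.102 .0435 149.2 63
```

```text
12.6833 meas [ 0.4862 -0.085   0.2303] cmd [ 0.4861 -0.0856  0.23  ] grip 50.325806736946106 0.03067158626766104
theta 150.51 pred 149.2 conf 0.88 300
used 150.22451029961107
err mm 0.7640383190580323
t 12.7333 end phi 216.8360425244027
[[-0.0064, 0.0124, 0.0, 0.0], [-0.0094, 0.0205, 0.0, 0.0], [-0.0116, 0.0289, 0.0, 0.0], [-0.0131, 0.0373, 0.0, 0.0], [-0.0137, 0.0458, 0.0, 0.0], [-0.0137, 0.0543, 0.0, 0.0], [-0.0129, 0.0627, 0.0, 0.0], [-0.0113, 0.071, 0.0, 0.0], [-0.009, 0.0791, 0.0, 0.0], [-0.006, 0.087, 0.0, 0.0], [-0.0016, 0.0959, 0.0, 0.0], [0.0038, 0.1043, 0.0, 0.0]]
pred theta at next 214.8360425244027
```

>>> move_arm:
  rows:
    - [[-0.0064,0.0124,0,0],[-0.0094,0.0205,0,0],[-0.0116,0.0289,0,0],[-0.0131,0.0373,0,0],[-0.0137,0.0458,0,0],[-0.0137,0.0543,0,0],[-0.0129,0.0627,0,0],[-0.0113,0.071,0,0],[-0.009,0.0791,0,0],[-0.006,0.087,0,0],[-0.0016,0.096,0,0],[0.0038,0.1043,0,0]]

```text
t: 13.73
position: [0.4936, -0.1894, 0.2302]
ee_rot: [180.0, -0.0, 1.4]
ft_force: [-0.0, 1.0, -1.4]
width: 0.0305
grasp_force: 50.3
```

```bash
python3 step.py .4861 -.0856 .0038 .1043 215.2 61
```

```text
13.7333 meas [ 0.4936 -0.1894  0.2302] cmd [ 0.4924 -0.1898  0.23  ] grip 50.345372557640076 0.030529392815825125
theta 215.08 pred 215.2 conf 0.87 294
used 215.3699887162781
err mm 3.0142139268940706
t 13.7833 end phi 279.9303611879018
[[0.0069, 0.0087, 0.0, 0.0], [0.0128, 0.0146, 0.0, 0.0], [0.0191, 0.02, 0.0, 0.0], [0.0259, 0.0248, 0.0, 0.0], [0.033, 0.029, 0.0, 0.0], [0.0405, 0.0325, 0.0, 0.0], [0.0482, 0.0354, 0.0, 0.0], [0.056, 0.0376, 0.0, 0.0], [0.064, 0.0391, 0.0, 0.0], [0.0721, 0.0399, 0.0, 0.0], [0.0818, 0.0399, 0.0, 0.0], [0.0915, 0.0389, 0.0, 0.0]]
pred theta at next 277.9303611879018
```

>>> move_arm:
  rows:
    - [[0.0069,0.0087,0,0],[0.0128,0.0146,0,0],[0.0191,0.02,0,0],[0.0259,0.0248,0,0],[0.033,0.029,0,0],[0.0405,0.0325,0,0],[0.0482,0.0354,0,0],[0.056,0.0376,0,0],[0.064,0.0391,0,0],[0.0721,0.0399,0,0],[0.0818,0.0399,0,0],[0.0915,0.0389,0,0]]

```text
t: 14.78
position: [0.5865, -0.2251, 0.2302]
ee_rot: [-180.0, -0.0, 1.4]
ft_force: [0.9, 0.1, -2.1]
width: 0.0308
grasp_force: 50.3
```

```bash
python3 step.py .4924 -.1898 .0915 .0389 277.9 58.5
```

```text
14.7833 meas [ 0.5865 -0.2251  0.2302] cmd [ 0.5848 -0.2265  0.23  ] grip 50.34564793109894 0.03083401939291858
theta 278.04 pred 277.9 conf 0.87 296
used 278.22254431692926
err mm 4.79266419946715
t 14.8333 end phi 340.2189670970928
[[0.0099, -0.002, 0.0, 0.0], [0.0176, -0.0043, 0.0, 0.0], [0.025, -0.0073, 0.0, 0.0], [0.0321, -0.0109, 0.0, 0.0], [0.0389, -0.015, 0.0, 0.0], [0.0452, -0.0197, 0.0, 0.0], [0.0512, -0.0248, 0.0, 0.0], [0.0567, -0.0305, 0.0, 0.0], [0.0616, -0.0365, 0.0, 0.0], [0.0661, -0.0429, 0.0, 0.0], [0.0707, -0.051, 0.0, 0.0], [0.0745, -0.0596, 0.0, 0.0]]
pred theta at next 338.2189670970929
```

>>> move_arm:
  rows:
    - [[0.0099,-0.002,0,0],[0.0176,-0.0043,0,0],[0.025,-0.0073,0,0],[0.0321,-0.0109,0,0],[0.0389,-0.015,0,0],[0.0452,-0.0197,0,0],[0.0512,-0.0248,0,0],[0.0567,-0.0305,0,0],[0.0616,-0.0365,0,0],[0.0661,-0.0429,0,0],[0.0707,-0.051,0,0],[0.0745,-0.0596,0,0]]

```text
t: 15.83
position: [0.6589, -0.1629, 0.2302]
ee_rot: [-180.0, 0.0, 1.4]
ft_force: [-0.0, -0.2, -2.2]
width: 0.0303
grasp_force: 50.3
```

```bash
python3 step.py .5848 -.2265 .0745 -.0596 338.4 56
```

```text
15.8333 meas [ 0.6589 -0.1629  0.2302] cmd [ 0.6578 -0.1651  0.23  ] grip 50.34791886806488 0.030282886277525442
theta 338.3 pred 338.4 conf 0.87 201
used 338.57810258681764
err mm 5.1036850003669505
t 15.8833 end phi 398.0105756755212
[[0.0031, -0.0092, 0.0, 0.0], [0.0048, -0.0167, 0.0, 0.0], [0.0059, -0.0242, 0.0, 0.0], [0.0065, -0.0318, 0.0, 0.0], [0.0064, -0.0394, 0.0, 0.0], [0.0057, -0.0469, 0.0, 0.0], [0.0044, -0.0544, 0.0, 0.0], [0.0025, -0.0616, 0.0, 0.0], [0.0001, -0.0687, 0.0, 0.0], [-0.0029, -0.0755, 0.0, 0.0], [-0.0072, -0.0835, 0.0, 0.0], [-0.0123, -0.091, 0.0, 0.0]]
pred theta at next 396.0105756755213
```

>>> move_arm:
  rows:
    - [[0.0031,-0.0092,0,0],[0.0048,-0.0167,0,0],[0.0059,-0.0242,0,0],[0.0065,-0.0318,0,0],[0.0064,-0.0394,0,0],[0.0057,-0.0469,0,0],[0.0044,-0.0544,0,0],[0.0025,-0.0616,0,0],[0.0001,-0.0687,0,0],[-0.0029,-0.0755,0,0],[-0.0072,-0.0835,0,0],[-0.0123,-0.091,0,0]]

```text
t: 16.88
position: [0.6436, -0.0723, 0.2302]
ee_rot: [-180.0, -0.0, 1.4]
ft_force: [-0.2, 0.8, -1.6]
width: 0.0309
grasp_force: 50.3
```

```bash
python3 step.py .6578 -.1651 -.0123 -.0910 396 54
```

```text
16.8833 meas [ 0.6436 -0.0723  0.2302] cmd [ 0.6433 -0.0744  0.23  ] grip 50.3454315662384 0.030861194418385654
theta 394.73 pred 396.0 conf 0.86 125
used 395.4785948634467
err mm 5.941002528710271
t 16.9333 end phi 452.8599081989824
[[-0.0048, -0.006, 0.0, 0.0], [-0.0099, -0.0114, 0.0, 0.0], [-0.0153, -0.0163, 0.0, 0.0], [-0.0212, -0.0208, 0.0, 0.0], [-0.0273, -0.0248, 0.0, 0.0], [-0.0337, -0.0283, 0.0, 0.0], [-0.0403, -0.0313, 0.0, 0.0], [-0.0471, -0.0338, 0.0, 0.0], [-0.054, -0.0358, 0.0, 0.0], [-0.0611, -0.0372, 0.0, 0.0], [-0.0698, -0.0382, 0.0, 0.0], [-0.0786, -0.0383, 0.0, 0.0]]
pred theta at next 450.8599081989824
```

>>> move_arm:
  rows:
    - [[-0.0048,-0.006,0,0],[-0.0099,-0.0114,0,0],[-0.0153,-0.0163,0,0],[-0.0212,-0.0208,0,0],[-0.0273,-0.0248,0,0],[-0.0337,-0.0283,0,0],[-0.0403,-0.0313,0,0],[-0.0471,-0.0338,0,0],[-0.054,-0.0358,0,0],[-0.0611,-0.0372,0,0],[-0.0698,-0.0382,0,0],[-0.0786,-0.0383,0,0]]

```text
t: 17.93
position: [0.5636, -0.0366, 0.2302]
ee_rot: [-180.0, 0.0, 1.4]
ft_force: [0.2, -1.1, -1.4]
width: 0.0304
grasp_force: 50.3
```

```bash
python3 step.py .6433 -.0744 -.0786 -.0383 450.5 51.5; python3 - <<'E'
from h import *
p,d=env.grab_frame('scene');cv2.imwrite('pics/s3.png',cv2.resize(p[150:330,200:400,::-1],(660,594)))
E
```

```text
17.9333 meas [ 0.5636 -0.0366  0.2302] cmd [ 0.5638 -0.038   0.23  ] grip 50.34521162509918 0.03035005879779478
theta 452.22 pred 450.5 conf 0.87 197
used 451.7726625741632
err mm 2.3557850829410665
t 17.9833 end phi 506.5900262182389
[[-0.0095, 0.0007, 0.0, 0.0], [-0.0165, 0.0019, 0.0, 0.0], [-0.0233, 0.0035, 0.0, 0.0], [-0.03, 0.0057, 0.0, 0.0], [-0.0365, 0.0083, 0.0, 0.0], [-0.0427, 0.0113, 0.0, 0.0], [-0.0487, 0.0149, 0.0, 0.0], [-0.0544, 0.0188, 0.0, 0.0], [-0.0597, 0.0231, 0.0, 0.0], [-0.0647, 0.0277, 0.0, 0.0], [-0.0705, 0.034, 0.0, 0.0], [-0.0756, 0.0407, 0.0, 0.0]]
pred theta at next 504.5900262182389
```

View pics/s3.png

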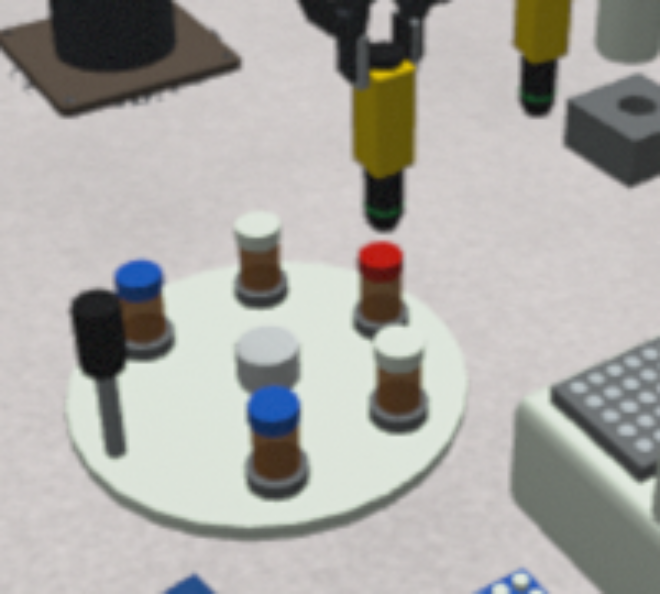

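The red cap, at about (381,255) in the crop, is right under the nose at about (383,225), so tracking is good. I'll follow one more call for margin.

>>> move_arm:
  rows:
    - [[-0.0135,0.0012,0,0],[-0.0205,0.0028,0,0],[-0.0273,0.0047,0,0],[-0.034,0.0072,0,0],[-0.0403,0.01,0,0],[-0.0463,0.0134,0,0],[-0.0521,0.0172,0,0],[-0.0576,0.0213,0,0],[-0.0627,0.0258,0,0],[-0.0675,0.0306,0,0],[-0.0725,0.0365,0,0],[-0.0775,0.0435,0,0]]

```text
t: 19.03
position: [0.4877, -0.0826, 0.2303]
ee_rot: [180.0, -0.0, 1.4]
ft_force: [-0.0, -0.1, -1.2]
width: 0.0302
grasp_force: 50.3
```

```bash
python3 step.py .5638 -.0380 -.0775 .0435 507 49.5
```

```text
19.0333 meas [ 0.4877 -0.0826  0.2303] cmd [ 0.4874 -0.0834  0.23  ] grip 50.33849895000458 0.030157226007859285
theta 508.8 pred 507.0 conf 0.88 293
used 508.32110631938536
err mm 0.3929030408922818
t 19.0833 end phi 561.087310210293
[[-0.0051, 0.0091, 0.0, 0.0], [-0.0079, 0.0153, 0.0, 0.0], [-0.0103, 0.0216, 0.0, 0.0], [-0.0122, 0.0281, 0.0, 0.0], [-0.0136, 0.0346, 0.0, 0.0], [-0.0146, 0.0412, 0.0, 0.0], [-0.0151, 0.0479, 0.0, 0.0], [-0.0151, 0.0545, 0.0, 0.0], [-0.0146, 0.0611, 0.0, 0.0], [-0.0137, 0.0676, 0.0, 0.0], [-0.012, 0.0757, 0.0, 0.0], [-0.0096, 0.0835, 0.0, 0.0]]
pred theta at next 559.087310210293
```

>>> move_arm:
  rows:
    - [[-0.005,0.009,-0.005,0],[-0.008,0.013,-0.02,0],[-0.009,0.015,-0.045,0],[-0.009,0.015,-0.07,0],[-0.009,0.015,-0.09,0],[-0.009,0.015,-0.1,0],[-0.009,0.015,-0.1,0],[-0.009,0.015,-0.1,0],[-0.009,0.015,-0.1,0]]

```text
t: 19.83
position: [0.4788, -0.0971, 0.3284]
ee_rot: [-179.9, 0.2, 1.4]
ft_force: [-0.1, 0.1, -1.4]
width: 0.0306
grasp_force: 50.4
```

```bash
python3 - <<'E'
from h import *
s=env.sense();print(s['t'],s['position'],s['grasp_force'],s['width'])
print(env.job_done())
E
```

```text
19.8333 [ 0.47879517 -0.09714523  0.32835188] 50.374460220336914 0.03063669967918893
the job is handed in; nothing more can be done
None
```

The job is handed in (no verdict was returned). I spun the carousel to about 1.27 rad/s (a turn in about 5 s) with one push. The nose then tracked the red cap for about 7 s while the carousel still turned at about 0.86 rad/s or more, and the reader is now held upright with its tip about 0.23 m above the bench.

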